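# Gauge an olive-pitter bushing and set the stroke collar to match

### The arm

A 7-joint arm with a two-finger parallel gripper is mounted at the origin on the work surface. World frame = base frame: x ahead of the robot, y to its left, z up, the work surface at z = 0. Lengths are in m, angles in degrees, forces in N, time in s.
With the tool pointing down it reaches from about 0.425 to 0.875 m from the base axis. Payload 4.7 kg.
Tool frame: the origin (TCP) lies at the centre of the arm's flange, where the gripper is bolted on; the fingertips stand 182 mm ahead of it and the grasp point (between the pads) lies 164 mm ahead of it (env.grip_depth is the distance from the TCP to the grasp point, in m); z points along the fingers, y is the line along which they close (so a half turn about z gives the same grasp; the last joint's range is limited). The gripper opens to 87 mm and grips with 3 to 60 N. Pads are 19 mm wide; open, the fingers measure 117 mm over their backs; the gripper's body (75 mm by 190 mm) begins 51 mm behind the grasp point.
Start: joints at [74.376, 18.392, -4.016, 83.108, 1.295, 78.541, -3.26], TCP at [0.184, -0.623, 0.405] pointing down, gripper open.
Joint ranges: [-163.93, 163.93], [-17.29, 119.83], [-79.2, 71.16], [3.27, 140.29], [-89.18, 269.18], [5.43, 117.66], [-154.24, 154.24]. Speed limits (degrees/s): [147.25, 147.25, 180, 180, 180, 180, 180].

### API

Orientations are given as [roll, pitch, yaw] about the fixed x, y, z axes, in that order (R = Rz(yaw) Ry(pitch) Rx(roll)).
In Python, from cell import env gives the robot as it stands. The module is installed in compiled form; this text tells all that it offers.
- The arm moves only by the tool send_rows, never from a script. Its arguments are lists of equal length, an entry for each row: "xyz": the shift along the tool's x, y, z in m, a list of three; "rotation": the turn, a rotation vector about the tool's x, y, z in rad, a list of three; "jaw": the opening, from 0 (shut) to 1 (fully open). A call has 1 to 20 rows; each row shifts and turns the commanded pose from where the row before left it, along the tool's axes as they then stand; what a row does not reach is not made up. A row lasts 1/10 s, in which the tool goes at most 50 mm and 8.59 degrees, less where a joint would pass 70% of its speed; a pose out of reach is approached as far as the arm can. A call is refused whole if a number of a shift passes 0.05 or a number of a turn 0.15, either way. A call with a gripper value outside its range is refused whole. The fingers move at their own pace and stop on an object; "newtons" is the grip in N (left out, the last holds). Time passes only in rows, so rows that do not move let the fingers close. It gives the time, the measured TCP pose, the force, the opening and the grip force at its end, in the units of the state.
- env.get_obs(): the state, without advancing time (a new reading comes with each control period).
- env.read_camera(name): name is "scene" or "side" or "wrist"; returns a dict with "image" (384x512x3 uint8, blue, green, red), "fx", "fy", "cx", "cy" (pixels), "R" (3x3) and "t" (3): a world point X has camera coordinates R X + t. Camera axes: x right, y down, z forward; pixel columns grow to the right and rows downward; lengths in m; the calibration is good to about 2 mm. The wrist camera is an equidistant fisheye: a pixel r from the principal point sees the ray r / f radians off the axis. A picture is of the moment at which its call begins. There is no depth.
- env.sign_off(): hands the job in; it is judged then, once.
The state is a dict: "time_s": time; "qpos": joint angles; "joint_velocities": joint speeds; "effort": joint torques, N m; "tool_pos": TCP position; "tool_rot": TCP orientation; "force": force on the tool from outside, world axes, zero at the start; "wrist_torque": the same for the moment, N m; "grip_width": finger opening in m; "grasp_force": force on a finger pad.
Only numpy, scipy, OpenCV 4.12 (cv2) and the standard library are available. Lean on these libraries where they do the work, as an engineer would, in place of code of your own. Each camera call takes 0.05 s, during which the arm holds its last target. There are 200 camera calls.

### The job

Slide the bushing that stands on the round cork coaster down over the stepped gauge pin until it stops, and let go of it; leave the spare bushing on its wooden block alone. If it stopped on the pin's shoulder, turn the olive pitter's clicking stroke collar to 2; if it went all the way down to the foot, turn the collar to 6. Only then take the bushing off the pin and stand it upright in its place: the round dish if it stopped on the shoulder, the square tray if it reached the foot.

Things in the scene. Friction and masses are not known exactly. Their poses are not given: they have to be found in the camera images.
- bushing_small: Plain aluminium ring standing upright, 42 mm outside diameter, 32 mm high, bore 17 mm (thick wall). It stops on the gauge pin's shoulder. Origin: centre of its underside; z along its axis. It starts either on the coaster or on the spare block.
- bushing_large: Plain aluminium ring of the same outside size (42 mm diameter, 32 mm high, 60 g), bore 24 mm (thin wall). It slides down to the gauge's foot. Origin: centre of its underside; z along its axis. It starts on the other of the two places.
- coaster: Fixed round cork coaster, 90 mm diameter, 6 mm thick; the bushing to be gauged stands on it. Origin: centre of its underside.
- spare_block: Fixed dark wooden square, 90 x 90 mm, 6 mm thick; the spare bushing stands on it and stays there. Origin: centre of its underside.
- gauge: Fixed steel stepped gauge pin, upright. Foot: disc 72 mm diameter, 12 mm high. Lower pin 21 mm diameter from 12 to 40 mm height, whose flat top edge is the shoulder; upper pin 14 mm diameter from 40 to 62 mm, its tip tapered over the last 4 mm. Origin: centre of the foot's underside. A seated bushing's underside is 40 mm (small, on the shoulder) or 12 mm (large, on the foot) above the origin.
- pitter: Fixed white olive pitter, 200 x 150 x 45 mm, punch housing and shaft (81 mm high) on its +x half. Origin: on the table under the collar's axis, 65 mm from its -x edge.
- scale (a point): Centre of the top of the pitter's aluminium scale disc (128 mm diameter, 53 mm above the table), axes as the pitter's. Settings 1 to 7 are each marked by a tick and that many black dots, 0.4 rad apart. Setting 4 points along -x; numbers grow clockwise seen from above (5, 6, 7 towards +y; 3, 2, 1 towards -y).
- collar_grip (a point): Point on the axis of the stroke collar at the height to grip it, 85 mm above the table. The collar is a knurled steel cylinder, 49 mm diameter, from 54 to 97 mm height, with a black pointer at its foot (reaching 38 mm from the axis, up to 60 mm height) and a black line on its top, both pointing to the setting.
- stroke_collar (a joint): Angle of the stroke collar in rad, growing clockwise seen from above: 0 at setting 1, 0.4 more for each setting, so 0.4 at setting 2, 2.0 at setting 6, 2.4 at 7. It clicks into each setting (about 0.1 N m) and stays there. It starts at 3, 4 or 5.
- round_dish: Fixed round steel dish, 132 mm across the rim, 24 mm high, inner floor 4 mm up. Origin: centre of its underside.
- square_tray: Fixed square steel tray, 130 x 130 mm, 24 mm high, walls and floor 4 mm. Origin: centre of its underside.
- olive_jar: Bystander: square olive jar, 85 mm wide, 150 mm high, yellow cap. Origin: centre of its underside.
- pickle_jar: Bystander: a second such jar.

How it is judged:
By the outcome, as a careful person would: the job done as asked, in the order asked, and still so for the second after the job is handed in, with the robot touching nothing.
It also fails if it takes over 64 s, if anything falls off the work surface, if the arm or the gripper's body presses on something with over 40 N, if the wrist force passes 120 N, or if a joint passes its speed limit or range.

## Working session

There is one attempt and no reset: what is moved stays moved. The work goes in short steps, Python scripts to look and compute and a tool call to move; the robot and the scene stay as the last step left them, time stands still between calls to the robot, and variables do not carry over. Pictures are saved under pics/ and viewed, at most 10 in all, crops included, and the job is handed in when it is done.

Besides the shell and the picture viewer there is one more tool, called after "Call:" in YAML: its name, and indented under it one key for each argument. send_rows: Moves the arm, as the interface text tells. Its arguments: {"type":"object","properties":{"xyz":{"type":"array"},"rotation":{"type":"array"},"jaw":{"type":"array"},"newtons":{"type":"number"}},"required":["xyz","rotation","jaw"]}

```bash
mkdir -p pics
cat > h.py <<'E'
import numpy as np,cv2
from cell import env
def snap(n,f):
    c=env.read_camera(n); cv2.imwrite(f,c['image']); np.savez(f+'.npz',**{k:c[k] for k in('fx','fy','cx','cy','R','t')}); return c
def px(f,u,v,z):
    c=np.load(f+'.npz'); d=np.array([(u-c['cx'])/c['fx'],(v-c['cy'])/c['fy'],1.])
    if 'wrist' in f:
        r=np.hypot(d[0],d[1]); d=np.array([d[0]/r*np.sin(r),d[1]/r*np.sin(r),np.cos(r)])
    R=c['R'];o=-R.T@c['t'];w=R.T@d
    return o+w*(z-o[2])/w[2]
def proj(f,X):
    c=np.load(f+'.npz');p=c['R']@np.array(X)+c['t']
    return c['fx']*p[0]/p[2]+c['cx'],c['fy']*p[1]/p[2]+c['cy']
E
python3 - <<'E'
from h import *
a=snap('scene','pics/scene.png')['image'];b=snap('side','pics/side.png')['image'];w=snap('wrist','pics/wrist.png')['image']
cv2.imwrite('pics/a2.png',cv2.resize(a,(800,600),interpolation=cv2.INTER_CUBIC))
cv2.imwrite('pics/b2.png',cv2.resize(b,(800,600),interpolation=cv2.INTER_CUBIC))
for n in('scene','side','wrist'):
    c=np.load(f'pics/{n}.png.npz');print(n,c['fx'],c['cx'],c['cy'],-c['R'].T@c['t'],c['R'][2])
print(env.get_obs(),env.grip_depth)
E
```

```text
scene 372.4136144429936 258.9737093520549 186.3331594766375 [ 1.05199826 -0.69817238  0.75481178] [-0.43472295  0.64434976 -0.6291497 ]
side 398.56576463390644 256.41892218625156 202.0447106280682 [0.31840521 0.81654263 0.64068509] [ 0.24227132 -0.78604784 -0.56871205]
wrist 297.3186396354542 260.2190548159231 189.78373777023222 [ 0.25256404 -0.60287084  0.38402187] [-0.25199074 -0.07196286 -0.96505026]
{'time_s': 0.15, 'qpos': array([74.37426494, 18.43024212, -4.01576881, 83.15640922,  1.29613929,
       78.54210077, -3.2621404 ]), 'joint_velocities': array([ 0.03931124, -0.13813395,  0.04072991, -0.23299641,  0.06252272,
        0.04471041, -0.03978786]), 'effort': array([-1.96849965e-04, -4.91796184e+01, -4.04857155e-01, -3.12873995e+01,
       -6.41016802e-02,  4.06014256e-02,  1.05307713e-04]), 'tool_pos': array([ 0.18381644, -0.6233205 ,  0.40392333]), 'tool_rot': array([-1.79916528e+02,  6.03733669e-03,  1.64333910e+01]), 'force': array([-0.16951502,  0.04044256, -0.44285905]), 'wrist_torque': array([-0.0104602 , -0.04905618,  0.03070025]), 'grasp_force': 0.0, 'grip_width': 0.08678871385252163} 0.1635
```

View pics/a2.png

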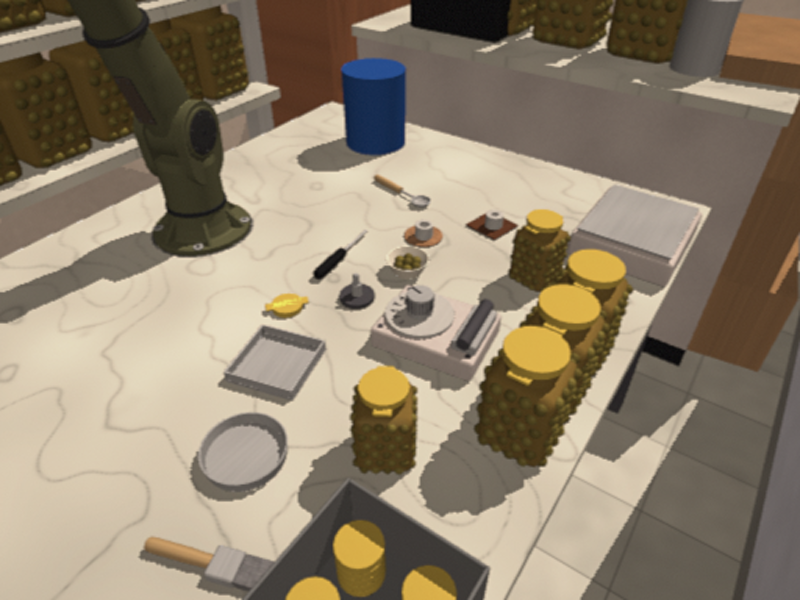

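View pics/b2.png

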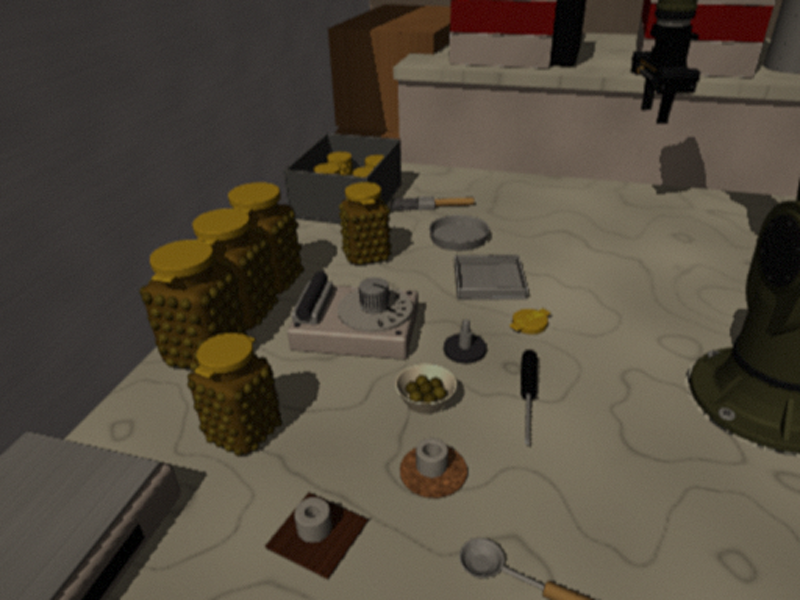

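The scene view (800 px wide) shows the coaster at (423,236), spare block (492,226), gauge (356,294), collar (419,299), tray (276,360) and dish (243,451). The side view shows the coaster at (433,468), gauge (465,345) and collar (374,295). I'll enlarge the important areas next.

Run:
```python
from h import *
s=1.5625
S,D='pics/scene.png','pics/side.png'
for n,a,b,z in[('coaster',(423,236),(433,470),.006),('spare',(492,226),(318,535),.006),('gaugefoot',(356,295),(465,347),.012),('scale',(419,313),(374,304),.053),('collartop',(419,290),(374,283),.097),('tray',(276,360),(490,277),.02),('dish',(243,451),(460,232),.02),('jar',(385,383),(363,190),.15),('jar2',(544,221),(225,347),.15)]:
    print(n,px(S,a[0]/s,a[1]/s,z).round(3),px(D,b[0]/s,b[1]/s,z).round(3))
a=cv2.imread(S);b=cv2.imread(D)
A=cv2.resize(a[125:245,205:345],(700,600),interpolation=cv2.INTER_CUBIC)   # x5
B=cv2.resize(b[170:325,180:340],(619,600),interpolation=cv2.INTER_CUBIC)  # x3.871
cv2.imwrite('pics/A.png',A);cv2.imwrite('pics/B.png',B)
```

```text
coaster [0.455 0.261 0.006] [0.447 0.272 0.006]
spare [0.566 0.391 0.006] [0.556 0.405 0.006]
gaugefoot [ 0.465 -0.003  0.012] [0.458 0.008 0.012]
scale [ 0.625 -0.017  0.053] [ 0.623 -0.018  0.053]
collartop [ 0.617 -0.007  0.097] [ 0.62  -0.016  0.097]
tray [ 0.467 -0.232  0.02 ] [ 0.454 -0.209  0.02 ]
dish [ 0.56  -0.397  0.02 ] [ 0.547 -0.379  0.02 ]
jar [ 0.726 -0.261  0.15 ] [ 0.72 -0.26  0.15]
jar2 [0.735 0.255 0.15 ] [0.729 0.264 0.15 ]
```

View pics/A.png

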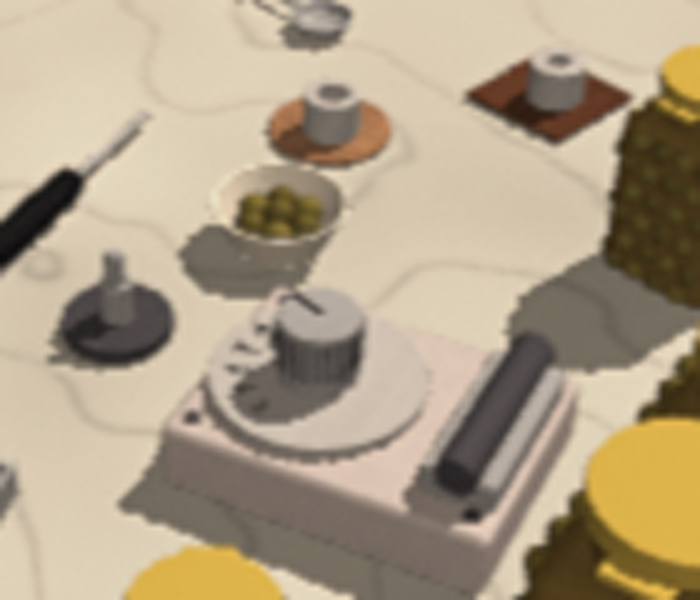

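View pics/B.png

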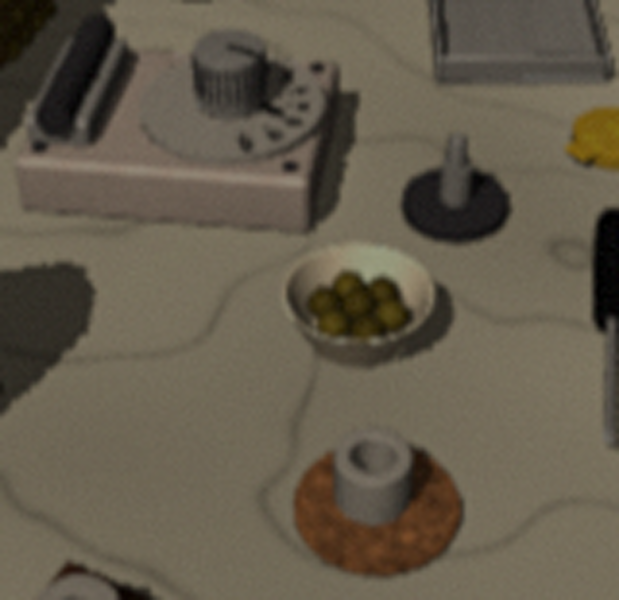

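In crop A (5x), the coaster bushing top is at (332,92), pin tip (114,254), foot top (118,318), collar top (320,315), and its line runs from (320,313) to (288,290). In crop B (3.87x), the bushing top is at (373,456), tip (457,137) and collar top (229,50), with the line running to (262,58). The bore looks wide, about 0.58 of the outside diameter.

Run:
```python
from h import *
S,D='pics/scene.png','pics/side.png'
def A(u,v,z): return px(S,u/5+205,v/5+125,z).round(4)[:2]
def B(u,v,z): return px(D,u/3.871+180,v/3.871+170,z).round(4)[:2]
print('bush',A(332,92,.038),B(373,456,.038))
print('tip',A(114,254,.062),B(457,137,.062)); print('foot',A(118,319,.012),B(457,203,.012))
print('collar',A(320,315,.097),B(229,50,.097),'line end',A(288,290,.097),B(262,58,.097))
print('scale',A(317,378,.053),B(232,105,.053))
print('ptrs corners',A(165,427,.045),A(490,548,.045),A(576,388,.045),B(22,163,.045),B(305,175,.045),B(335,68,.045))
# joint triangulation
c1,c2=np.load(S+'.npz'),np.load(D+'.npz')
from scipy.optimize import least_squares
def tri(a,b):
    a=(a[0]/5+205,a[1]/5+125);b=(b[0]/3.871+180,b[1]/3.871+170)
    r=least_squares(lambda X:np.r_[np.subtract(proj(S,X),a),np.subtract(proj(D,X),b)],[.5,0,.05]);return r.x.round(4),r.fun.round(2)
for n,a,b in[('bush',(332,92),(373,456)),('tip',(114,254),(457,137)),('foot',(118,319),(457,203)),('collar',(320,315),(229,50))]:print(n,tri(a,b))
```

```text
bush [0.4558 0.2624] [0.4506 0.2665]
tip [ 0.466  -0.0007] [0.4594 0.0048]
foot [ 0.4673 -0.002 ] [0.4566 0.0095]
collar [ 0.6246 -0.0146] [ 0.6175 -0.0072] line end [ 0.5974 -0.0062] [ 0.5932 -0.003 ]
scale [ 0.6258 -0.0176] [ 0.6174 -0.0068]
ptrs corners [ 0.5737 -0.0934] [ 0.7691 -0.0712] [0.7483 0.0679] [0.7345 0.0816] [0.5502 0.0474] [ 0.5647 -0.0815]
bush (array([0.4517, 0.265 , 0.0358]), array([-0.61, -0.15, -0.34,  0.09]))
tip (array([0.4612, 0.002 , 0.0591]), array([-0.64, -0.25, -0.52,  0.21]))
foot (array([0.4594, 0.0033, 0.006 ]), array([-0.85, -0.32, -0.69,  0.26]))
collar (array([ 0.6206, -0.0115,  0.0935]), array([-0.61, -0.13, -0.56,  0.13]))
```

Call:
send_rows:
  xyz:
    - [0,0,0]
    - [0,0,0]
    - [0,0,0]
    - [0,0,0]
    - [0,0,0]
    - [0,0,0]
    - [0,0,0]
    - [0,0,0]
    - [0,0,0]
    - [0.027,0.027,0]
    - [0.027,0.027,0]
    - [0.027,0.027,0]
    - [0.027,0.027,0]
    - [0.027,0.027,0]
    - [0.027,0.027,0]
    - [0.027,0.027,0]
    - [0.027,0.027,0]
    - [0.027,0.027,0]
    - [0.027,0.027,0]
    - [0.027,0.027,0]
  rotation:
    - [0,0,-0.1427]
    - [0,0,-0.1427]
    - [0,0,-0.1427]
    - [0,0,-0.1427]
    - [0,0,-0.1427]
    - [0,0,-0.1427]
    - [0,0,-0.1427]
    - [0,0,-0.1427]
    - [0,0,-0.1427]
    - [0,0,0]
    - [0,0,0]
    - [0,0,0]
    - [0,0,0]
    - [0,0,0]
    - [0,0,0]
    - [0,0,0]
    - [0,0,0]
    - [0,0,0]
    - [0,0,0]
    - [0,0,0]
  jaw: [1,1,1,1,1,1,1,1,1,1,1,1,1,1,1,1,1,1,1,1]

```text
time_s: 2.15
tool_pos: [0.4815, -0.3251, 0.4046]
tool_rot: [-180.0, 0.0, 90.0]
force: [0.1, 0.2, -0.2]
grip_width: 0.0867
grasp_force: 0.0
```

Call:
send_rows:
  xyz:
    - [0.04,0,0]
    - [0.04,0,0]
    - [0.04,0,0]
    - [0.04,0,0]
    - [0.04,0,0]
    - [0.04,0,0]
    - [0.04,0,0]
    - [0.04,0,0]
    - [0,0,0]
    - [0,0,0]
  rotation:
    - [0,0,0]
    - [0,0,0]
    - [0,0,0]
    - [0,0,0]
    - [0,0,0]
    - [0,0,0]
    - [0,0,0]
    - [0,0,0]
    - [0,0,0]
    - [0,0,0]
  jaw: [1,1,1,1,1,1,1,1,1,1]

```text
time_s: 3.15
tool_pos: [0.4805, -0.0056, 0.4047]
tool_rot: [-180.0, 0.1, 90.2]
force: [0.8, 0.2, 0.7]
grip_width: 0.087
grasp_force: 0.0
```

Run:
```python
from h import *
w=snap('wrist','pics/wrist1.png')['image']
cv2.imwrite('pics/w1.png',cv2.resize(w,(800,600),interpolation=cv2.INTER_CUBIC))
print(env.get_obs()['tool_pos'])
```

```text
[ 0.48057164 -0.00696811  0.40457719]
```

View pics/w1.png

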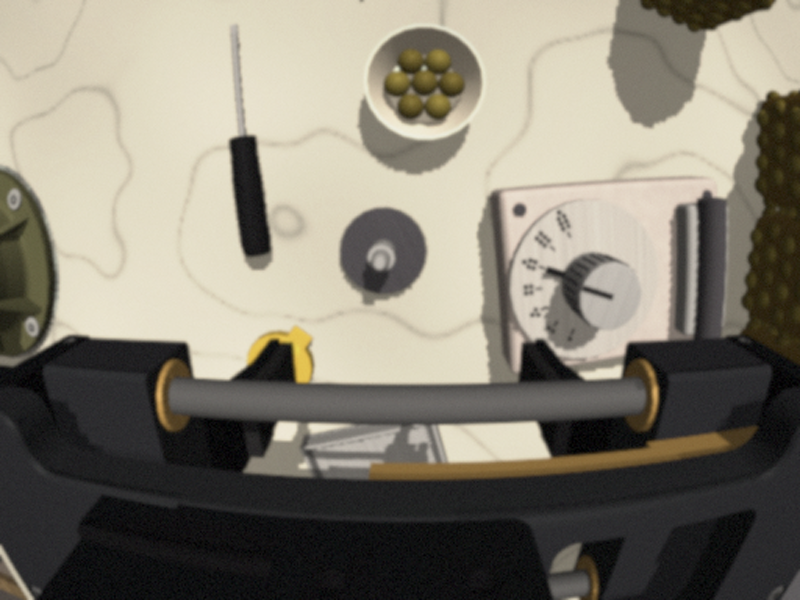

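The wrist view shows the gauge foot at (383,252), pin tip (381,257) and collar top (608,295). The pointer tip is at (548,271), at the 5-dot mark, so the collar is at 5. The pitter's top-left corner is at (497,193) and its top-right at (714,178).

Run:
```python
from h import *
W='pics/wrist1.png';s=1.5625
def P(u,v,z): return px(W,u/s,v/s,z).round(4)[:2]
print('foot',P(383,252,.012),'edges',P(340,252,.012),P(426,252,.012),P(383,208,.012),P(383,297,.012),'tip',P(381,257,.062))
print('collar',P(608,295,.097),'scale c',P(583,280,.053),P(510,282,.053),'corners',P(497,192,.045),P(714,178,.045),'ptr',P(548,271,.058))
print('handle left',P(696,270,.081),'line',P(584,288,.097))
```

```text
foot [0.4614 0.0022] edges [0.4261 0.0024] [0.4964 0.0023] [0.4616 0.0382] [ 0.461  -0.0357] tip [0.4625 0.0072]
collar [ 0.6186 -0.0106] scale c [ 0.6165 -0.0105] [ 0.5578 -0.0126] corners [0.5469 0.0535] [0.7404 0.0785] ptr [ 0.5855 -0.0028]
handle left [0.7031 0.0054] line [ 0.5998 -0.0058]
```

Call:
send_rows:
  xyz:
    - [0.03,-0.003,0.004]
    - [0.03,-0.003,0.004]
    - [0.03,-0.003,0.004]
    - [0.03,-0.003,0.004]
    - [0.03,-0.003,0.004]
    - [0.03,-0.003,0.004]
    - [0.02,-0.003,0.004]
    - [0,0,0]
    - [0,0,0]
    - [0,0,0]
  rotation:
    - [0,0,0]
    - [0,0,0]
    - [0,0,0]
    - [0,0,0]
    - [0,0,0]
    - [0,0,0]
    - [0,0,0]
    - [0,0,0]
    - [0,0,0]
    - [0,0,0]
  jaw: [1,1,1,1,1,1,1,1,1,1]

```text
time_s: 4.2
tool_pos: [0.4605, 0.1915, 0.3766]
tool_rot: [-180.0, 0.0, 89.8]
force: [-0.8, -0.5, 0.3]
grip_width: 0.0871
grasp_force: 0.0
```

Run:
```python
from h import *
w=snap('wrist','pics/wrist2.png')['image']
cv2.imwrite('pics/w2.png',cv2.resize(w,(800,600),interpolation=cv2.INTER_CUBIC))
print(env.get_obs()['tool_pos'],proj('pics/wrist2.png',[.453,.2645,.038]))
```

```text
[0.46037148 0.19165565 0.37665573] (np.float64(252.73546406233638), np.float64(107.72212131135292))
```

View pics/w2.png

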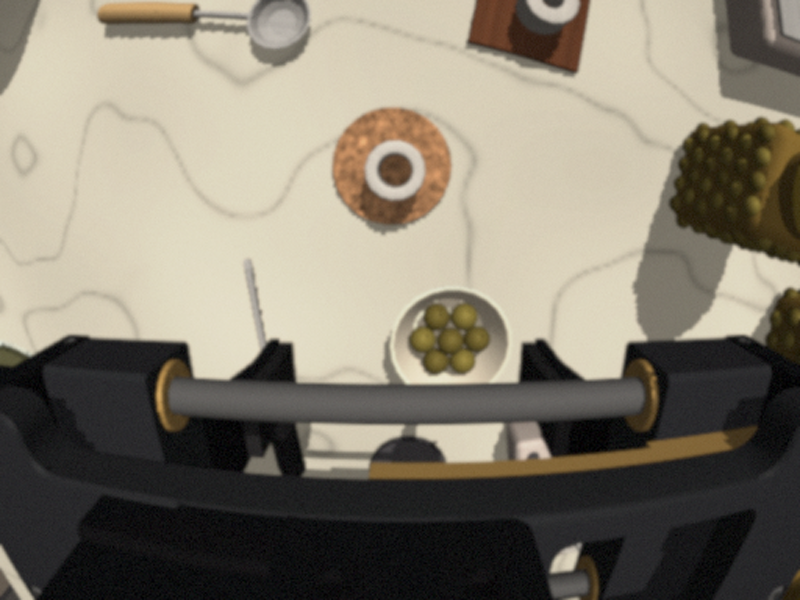

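The bushing's top ring is centred at (395,170). Its bore is about 36 px of 58 px, which fits the large bushing.

Run:
```python
from h import *
W='pics/wrist2.png';s=1.5625
def P(u,v,z): return px(W,u/s,v/s,z).round(4)[:2]
print('bush',P(395,170.5,.038),P(366,170,.038),P(424,170,.038),P(395,141,.038),P(395,201,.038),'coaster',P(392,166,.006))
img=cv2.imread(W); print(P(548,5,.038))
```

```text
bush [0.4529 0.2652] [0.4332 0.2658] [0.4725 0.2655] [0.453  0.2854] [0.4528 0.2442] coaster [0.4498 0.2688]
[0.5613 0.3905]
```

Call:
send_rows:
  xyz:
    - [0.0244,-0.0025,0.02]
    - [0.0244,-0.0025,0.02]
    - [0.0244,-0.0025,0.02]
    - [0,0,0.03]
    - [0,0,0.03]
    - [0,0,0.03]
    - [0,0,0.023]
    - [0,0,0.01]
    - [0,0,0]
    - [0,0,0]
  rotation:
    - [0,0,0]
    - [0,0,0]
    - [0,0,0]
    - [0,0,0]
    - [0,0,0]
    - [0,0,0]
    - [0,0,0]
    - [0,0,0]
    - [0,0,0]
    - [0,0,0]
  jaw: [1,1,1,1,1,1,1,1,1,1]

```text
time_s: 5.25
tool_pos: [0.4528, 0.2667, 0.1946]
tool_rot: [179.9, -0.0, 90.0]
force: [0.1, -0.0, 0.2]
grip_width: 0.0869
grasp_force: 0.0
```

Call:
send_rows:
  xyz:
    - [0,0,0]
    - [0,0,0]
    - [0,0,0]
    - [0,0,0]
    - [0,0,0]
    - [0,0,0]
    - [0,0,0]
    - [0,0,0]
  rotation:
    - [0,0,0]
    - [0,0,0]
    - [0,0,0]
    - [0,0,0]
    - [0,0,0]
    - [0,0,0]
    - [0,0,0]
    - [0,0,0]
  jaw: [0.4,0.4,0.4,0.4,0.4,0.4,0.4,0.4]
  newtons: 15

```text
time_s: 6.05
tool_pos: [0.4521, 0.2668, 0.1937]
tool_rot: [-180.0, 0.0, 90.0]
force: [-0.8, -0.3, -0.0]
grip_width: 0.041
grasp_force: 15.0
```

Call:
send_rows:
  xyz:
    - [0,0,-0.02]
    - [0,0,-0.03]
    - [0,0,-0.032]
    - [-0.033,0.001,0]
    - [-0.033,0.001,0]
    - [-0.033,0.001,0]
    - [-0.033,0.001,0]
    - [-0.033,0.001,0]
    - [-0.033,0.001,0]
    - [-0.033,0.001,0]
    - [-0.032,0.002,0]
    - [0,0,0]
    - [0,0,0]
    - [0,0,0]
  rotation:
    - [0,0,0]
    - [0,0,0]
    - [0,0,0]
    - [0,0,0]
    - [0,0,0]
    - [0,0,0]
    - [0,0,0]
    - [0,0,0]
    - [0,0,0]
    - [0,0,0]
    - [0,0,0]
    - [0,0,0]
    - [0,0,0]
    - [0,0,0]
  jaw: [0.4,0.4,0.4,0.4,0.4,0.4,0.4,0.4,0.4,0.4,0.4,0.4,0.4,0.4]

```text
time_s: 7.45
tool_pos: [0.4611, 0.005, 0.2757]
tool_rot: [-180.0, -0.0, 90.1]
force: [-0.2, 0.1, -0.1]
grip_width: 0.0411
grasp_force: 15.0
```

Run:
```python
from h import *
S=snap('scene','pics/scene3.png')['image'];D=snap('side','pics/side3.png')['image']
W=snap('wrist','pics/wrist3.png')['image']
p=env.get_obs();g=p['tool_pos']-[0,0,.2];print(p['tool_pos'],p['tool_rot'],p['grip_width'])
def crop(I,f):
    u,v=map(int,proj(f,g));print(u,v);return cv2.resize(I[v-30:v+30,u-20:u+20],(400,600),interpolation=cv2.INTER_CUBIC)
cv2.imwrite('pics/c3.png',np.hstack([crop(S,'pics/scene3.png'),crop(D,'pics/side3.png')]))
```

```text
[0.46110133 0.00505593 0.27571539] [-1.79997260e+02 -9.32792024e-03  9.01515852e+01] 0.04097776931507099
227 170
297 200
```

View pics/c3.png

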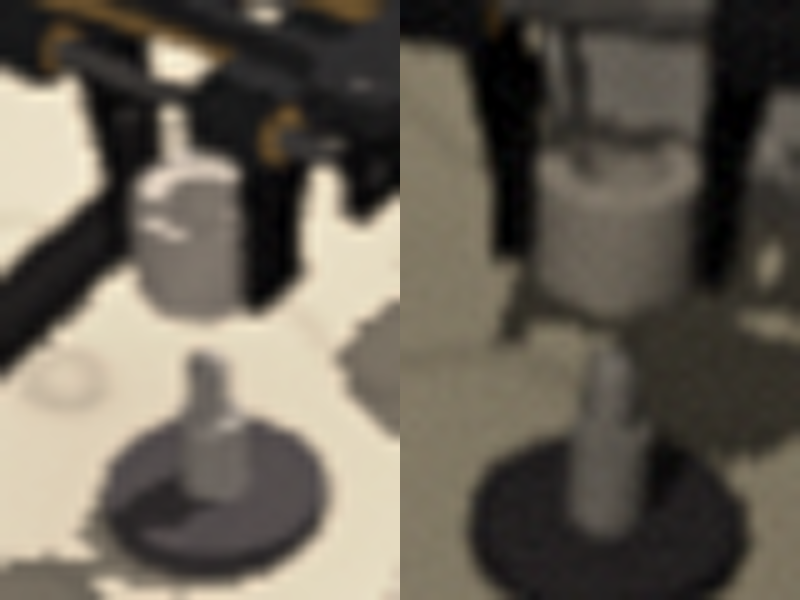

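In the left (scene) half, the bushing spans columns 135 to about 268, with its right side hidden by the finger. The pin is at columns 185–247 at the base and 188–226 at the tip. In the right (side) half, the bushing spans 537–695, the pin 570–643, the tip 587–632 and the foot 472–745. They look aligned to within a millimetre or two, so I'll quantify the offset.

Run:
```python
from h import *
from scipy.optimize import least_squares
S,D='pics/scene3.png','pics/side3.png'
cs=lambda u:207+u/10-.5+.5; cd=lambda u:277+(u-400)/10
def solve(o): # o: (file,col,z)
    r=least_squares(lambda p:[proj(f,[p[0],p[1],z])[0]-c for f,c,z in o],[.46,0]);return r.x.round(4),r.fun.round(2)
print('gauge',solve([(S,cs(216),.026),(S,cs(207.5),.052),(S,cs(216.5),.012),(D,cd(606.5),.026),(D,cd(609.5),.052),(D,cd(608.5),.012)]))
# bushing silhouettes: left edge scene via tangent of cylinder
def edges(f,p):
    a=np.linspace(0,2*np.pi,181);z=.104;u=[proj(f,[p[0]+.021*np.cos(t),p[1]+.021*np.sin(t),z])[0] for t in a];return min(u),max(u)
r=least_squares(lambda p:[edges(S,p)[0]-cs(135),edges(D,p)[0]-cd(537),edges(D,p)[1]-cd(695)],[.46,0],diff_step=1e-3)
print('bush',r.x.round(4),r.fun.round(2))
```

```text
gauge (array([0.4578, 0.0102]), array([-0.21,  0.26, -0.06,  0.1 ,  0.19, -0.3 ]))
bush [0.4588 0.0098] [-0.07 -0.77  0.71]
```

Call:
send_rows:
  xyz:
    - [0,0,0.01]
    - [0,0,0.015]
    - [0,0,0.013]
    - [0,0,0.006]
    - [0,0,0.003]
    - [0,0,0.003]
    - [0,0,0.002]
    - [0,0,0]
  rotation:
    - [0,0,0]
    - [0,0,0]
    - [0,0,0]
    - [0,0,0]
    - [0,0,0]
    - [0,0,0]
    - [0,0,0]
    - [0,0,0]
  jaw: [0.4,0.4,0.4,0.4,0.4,0.4,0.4,0.4]

```text
time_s: 8.4
tool_pos: [0.4612, 0.0038, 0.2238]
tool_rot: [180.0, 0.0, 90.0]
force: [-0.8, -0.6, -0.5]
grip_width: 0.0407
grasp_force: 15.0
```

Call:
send_rows:
  xyz:
    - [0,0,0.003]
    - [0,0,0.003]
    - [0,0,0.002]
    - [0,0,0]
  rotation:
    - [0,0,0]
    - [0,0,0]
    - [0,0,0]
    - [0,0,0]
  jaw: [0.4,0.4,0.4,0.4]

```text
time_s: 8.8
tool_pos: [0.461, 0.0038, 0.2154]
tool_rot: [-180.0, -0.0, 90.0]
force: [0.7, 0.2, -1.0]
grip_width: 0.0409
grasp_force: 15.0
```

Call:
send_rows:
  xyz:
    - [0,0,0.004]
    - [0,0,0.004]
    - [0,0,0.004]
    - [0,0,0.002]
    - [0,0,0.001]
    - [0,0,0.001]
    - [0,0,0]
  rotation:
    - [0,0,0]
    - [0,0,0]
    - [0,0,0]
    - [0,0,0]
    - [0,0,0]
    - [0,0,0]
    - [0,0,0]
  jaw: [0.4,0.4,0.4,0.4,0.4,0.4,0.4]

```text
time_s: 9.5
tool_pos: [0.4612, 0.0039, 0.1998]
tool_rot: [180.0, 0.0, 90.0]
force: [-0.2, -0.3, -0.2]
grip_width: 0.041
grasp_force: 15.0
```

Call:
send_rows:
  xyz:
    - [0,0,0.001]
    - [0,0,0]
    - [0,0,0]
    - [0,0,0]
    - [0,0,0]
    - [0,0,0]
    - [0,0,-0.01]
    - [0,0,-0.03]
    - [0,0,-0.03]
    - [0,0,-0.03]
    - [0,0,-0.02]
    - [0,0,0]
  rotation:
    - [0,0,0]
    - [0,0,0]
    - [0,0,0]
    - [0,0,0]
    - [0,0,0]
    - [0,0,0]
    - [0,0,0]
    - [0,0,0]
    - [0,0,0]
    - [0,0,0]
    - [0,0,0]
    - [0,0,0]
  jaw: [0.4,0.9,0.9,0.9,0.9,0.9,0.9,0.9,0.9,0.9,0.9,0.9]

```text
time_s: 10.7
tool_pos: [0.4624, 0.0043, 0.3222]
tool_rot: [179.6, 0.1, 90.0]
force: [-0.5, -0.0, 0.7]
grip_width: 0.078
grasp_force: 0.0
```

Run:
```python
from h import *
S=snap('scene','pics/scene4.png')['image'];D=snap('side','pics/side4.png')['image']
print(env.get_obs()['tool_pos'],env.get_obs()['grip_width'])
cv2.imwrite('pics/c4.png',np.hstack([cv2.resize(S[160:220,207:247],(400,600),interpolation=cv2.INTER_CUBIC),cv2.resize(D[190:250,277:317],(400,600),interpolation=cv2.INTER_CUBIC)]))
```

```text
[0.4611133  0.00388739 0.31910328] 0.07832427944383911
```

View pics/c4.png

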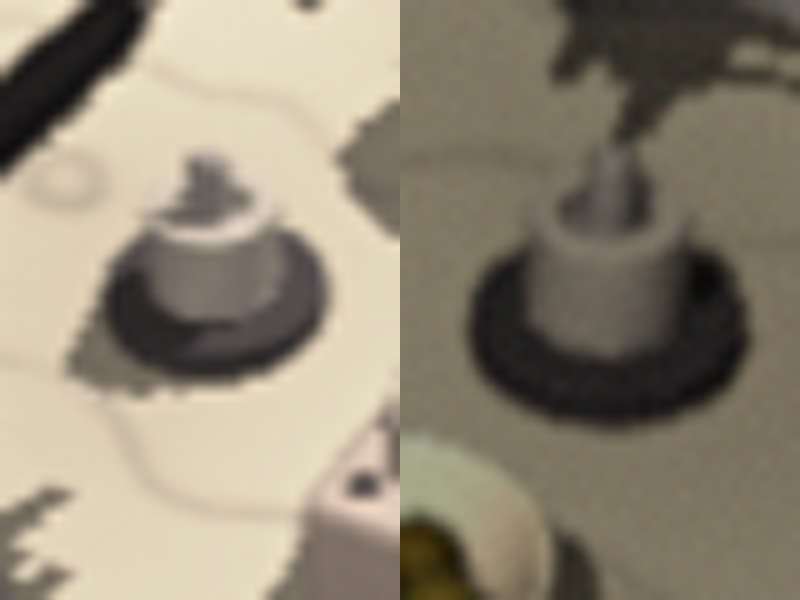

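The bushing is seated on the foot: its underside is at 12 mm, and both the shoulder and the upper pin are inside or above it. The setting is therefore 6, with the square tray afterwards. Next is the collar.

Call:
send_rows:
  xyz:
    - [-0.003,0.0314,0]
    - [-0.003,0.0314,0]
    - [-0.003,0.0314,0]
    - [-0.003,0.0314,0]
    - [-0.0024,0.0314,0]
    - [0,0,0]
    - [0,0,0]
    - [0,0,0]
    - [0,0,0]
    - [0,0,0]
    - [0,0,0]
    - [0,0,0]
    - [0,0,0]
    - [0,0,0]
    - [0,0,0]
    - [0,0,0]
    - [0,0,0]
  rotation:
    - [0,0,0]
    - [0,0,0]
    - [0,0,0]
    - [0,0,0]
    - [0,0,0]
    - [0,0,0.1454]
    - [0,0,0.1454]
    - [0,0,0.1454]
    - [0,0,0.1454]
    - [0,0,0.1454]
    - [0,0,0.1454]
    - [0,0,0.1454]
    - [0,0,0.1454]
    - [0,0,0.1454]
    - [0,0,0]
    - [0,0,0]
    - [0,0,0]
  jaw: [1,1,1,1,1,1,1,1,1,1,1,1,1,1,1,1,1]

```text
time_s: 12.5
tool_pos: [0.618, -0.0104, 0.318]
tool_rot: [-180.0, 0.1, 15.2]
force: [0.5, 0.4, -0.4]
grip_width: 0.0873
grasp_force: 0.0
```

Call:
send_rows:
  xyz:
    - [0,0,0.02]
    - [0,0,0.02]
    - [0,0,0.02]
    - [0,0,0.0095]
    - [0,0,0]
    - [0,0,0]
  rotation:
    - [0,0,0]
    - [0,0,0]
    - [0,0,0]
    - [0,0,0]
    - [0,0,0]
    - [0,0,0]
  jaw: [1,1,1,1,1,1]

```text
time_s: 13.1
tool_pos: [0.6185, -0.0105, 0.2498]
tool_rot: [180.0, -0.0, 15.1]
force: [0.7, -0.6, 0.2]
grip_width: 0.0871
grasp_force: 0.0
```

Call:
send_rows:
  xyz:
    - [0,0,0]
    - [0,0,0]
    - [0,0,0]
    - [0,0,0]
    - [0,0,0]
    - [0,0,0]
    - [0,0,0]
    - [0,0,0]
  rotation:
    - [0,0,0]
    - [0,0,0]
    - [0,0,0]
    - [0,0,0]
    - [0,0,0]
    - [0,0,0]
    - [0,0,0]
    - [0,0,0]
  jaw: [0.4,0.4,0.4,0.4,0.4,0.4,0.4,0.4]
  newtons: 15

```text
time_s: 13.9
tool_pos: [0.6185, -0.0118, 0.2494]
tool_rot: [179.9, -0.0, 15.0]
force: [1.9, -4.5, -0.0]
grip_width: 0.0487
grasp_force: 15.0
```

Call:
send_rows:
  xyz:
    - [0,0.001,0]
    - [0,0,0]
    - [0,0,0]
    - [0,0,0]
    - [0,0,0]
    - [0,0,0]
    - [0,0,0]
    - [0,0,0]
    - [0,0,0]
    - [0,0,0]
    - [0,0,0]
    - [0,0,0]
  rotation:
    - [0,0,0]
    - [0,0,0]
    - [0,0,0.05]
    - [0,0,0.05]
    - [0,0,0.05]
    - [0,0,0.05]
    - [0,0,0.05]
    - [0,0,0.05]
    - [0,0,0.05]
    - [0,0,0.05]
    - [0,0,0]
    - [0,0,0]
  jaw: [0.4,0.4,0.4,0.4,0.4,0.4,0.4,0.4,0.4,0.4,0.4,0.4]
  newtons: 40

```text
time_s: 15.1
tool_pos: [0.6185, -0.0112, 0.2494]
tool_rot: [-180.0, -0.0, -7.8]
force: [2.2, -3.3, 1.0]
grip_width: 0.0478
grasp_force: 40.0
```

Run:
```python
from h import *
o=env.get_obs();print(o['tool_pos'],o['tool_rot'],o['force'],o['wrist_torque'],o['qpos'],o['grip_width'])
```

```text
[ 0.61848698 -0.01124302  0.24935586] [-1.79992197e+02 -1.58636728e-02 -7.79650296e+00] [ 2.17800791 -3.29645264  0.98560781] [-0.5880437  -0.24658145  0.01477172] [  22.43391678   24.22028798  -29.48513714   96.90215322   13.1745445
   62.32917689 -108.84125196] 0.047811077355551165
```

Call:
send_rows:
  xyz:
    - [0,0,0]
    - [0,0,0]
    - [0,0,0]
    - [0,0,0]
    - [0,0,-0.01]
    - [0,0,-0.03]
    - [0,0,-0.03]
    - [0,0,0]
    - [0,0,0]
    - [0,0,0]
    - [0,0,0]
    - [0,0,0]
    - [0,0,0]
    - [0,0,0]
    - [0,0,0]
    - [0,0,0]
    - [0,0,0]
    - [0,0,0]
    - [0,0,0]
    - [0,0,0]
  rotation:
    - [0,0,0]
    - [0,0,0]
    - [0,0,0]
    - [0,0,0]
    - [0,0,0]
    - [0,0,0]
    - [0,0,0]
    - [0,0,0]
    - [0,0,-0.1422]
    - [0,0,-0.1422]
    - [0,0,-0.1422]
    - [0,0,-0.1422]
    - [0,0,-0.1422]
    - [0,0,-0.1422]
    - [0,0,-0.1422]
    - [0,0,-0.1422]
    - [0,0,-0.1422]
    - [0,0,-0.1422]
    - [0,0,-0.1422]
    - [0,0,-0.1422]
  jaw: [1,1,1,1,1,1,1,1,1,1,1,1,1,1,1,1,1,1,1,1]

```text
time_s: 17.1
tool_pos: [0.6183, -0.0115, 0.3193]
tool_rot: [-180.0, 0.0, 90.2]
force: [-0.5, 0.7, 1.0]
grip_width: 0.0871
grasp_force: 0.0
```

Call:
send_rows:
  xyz:
    - [0.003,-0.0314,-0.01]
    - [0.003,-0.0314,-0.01]
    - [0.003,-0.0314,-0.01]
    - [0.003,-0.0314,-0.01]
    - [0.003,-0.0314,0]
    - [0,0,0]
    - [0,0,0]
  rotation:
    - [0,0,0]
    - [0,0,0]
    - [0,0,0]
    - [0,0,0]
    - [0,0,0]
    - [0,0,0]
    - [0,0,0]
  jaw: [1,1,1,1,1,1,1]

```text
time_s: 17.8
tool_pos: [0.4612, 0.0038, 0.3597]
tool_rot: [179.9, 0.1, 89.9]
force: [0.4, -0.6, -0.2]
grip_width: 0.0872
grasp_force: 0.0
```

Run:
```python
from h import *
w=snap('wrist','pics/wrist5.png')['image']
cv2.imwrite('pics/w5.png',cv2.resize(w[100:250,200:420],(800,545),interpolation=cv2.INTER_CUBIC))
print(env.get_obs()['tool_pos'])
```

```text
[0.46181364 0.00369521 0.35964335]
```

View pics/w5.png

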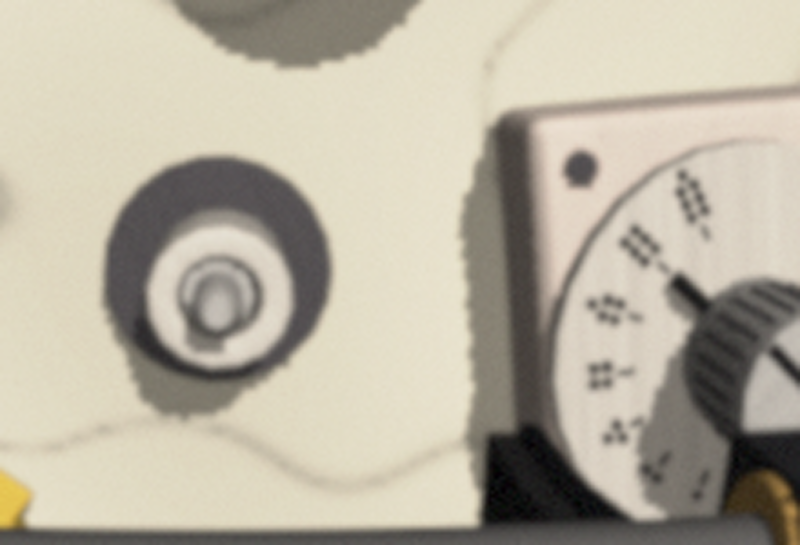

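The pointer now sits at the 6-dot mark, and the bushing is seated around the pin. I'll take it off now.

Call:
send_rows:
  xyz:
    - [0,0,0.02]
    - [0,0,0.03]
    - [0,0,0.03]
    - [0,0,0.03]
    - [0,0,0.03]
    - [0,0,0.014]
    - [0,0,0.005]
    - [0,0,0]
    - [0,0,0]
    - [0,0,0]
    - [0,0,0]
    - [0,0,0]
    - [0,0,0]
    - [0,0,0]
    - [0,0,0]
    - [0,0,0]
  rotation:
    - [0,0,0]
    - [0,0,0]
    - [0,0,0]
    - [0,0,0]
    - [0,0,0]
    - [0,0,0]
    - [0,0,0]
    - [0,0,0]
    - [0,0,0]
    - [0,0,0]
    - [0,0,0]
    - [0,0,0]
    - [0,0,0]
    - [0,0,0]
    - [0,0,0]
    - [0,0,0]
  jaw: [1,1,1,1,1,1,1,1,1,0.4,0.4,0.4,0.4,0.4,0.4,0.4]
  newtons: 15

```text
time_s: 19.45
tool_pos: [0.4614, 0.0038, 0.2002]
tool_rot: [-180.0, 0.0, 89.9]
force: [-0.2, -0.2, 0.6]
grip_width: 0.041
grasp_force: 15.0
```

Call:
send_rows:
  xyz:
    - [0,0,-0.01]
    - [0,0,-0.02]
    - [0,0,-0.03]
    - [0,0,-0.03]
    - [-0.028,0,0]
    - [-0.028,0,0]
    - [-0.028,0,0]
    - [-0.028,0,0]
    - [-0.028,0,0]
    - [-0.028,0,0]
    - [-0.028,0,0]
    - [-0.028,0,0]
    - [0,0,0]
    - [0,0,0]
  rotation:
    - [0,0,0]
    - [0,0,0]
    - [0,0,0]
    - [0,0,0]
    - [0,0,0]
    - [0,0,0]
    - [0,0,0]
    - [0,0,0]
    - [0,0,0]
    - [0,0,0]
    - [0,0,0]
    - [0,0,0]
    - [0,0,0]
    - [0,0,0]
  jaw: [0.4,0.4,0.4,0.4,0.4,0.4,0.4,0.4,0.4,0.4,0.4,0.4,0.4,0.4]

```text
time_s: 20.85
tool_pos: [0.4609, -0.2205, 0.2906]
tool_rot: [180.0, -0.0, 89.8]
force: [0.5, 0.2, -0.7]
grip_width: 0.0407
grasp_force: 15.0
```

Call:
send_rows:
  xyz:
    - [0,0,0.02]
    - [0,0,0.03]
    - [0,0,0.025]
    - [0,0,0.015]
    - [0,0,0.005]
    - [0,0,0.002]
    - [0,0,0.001]
    - [0,0,0]
    - [0,0,0]
  rotation:
    - [0,0,0]
    - [0,0,0]
    - [0,0,0]
    - [0,0,0]
    - [0,0,0]
    - [0,0,0]
    - [0,0,0]
    - [0,0,0]
    - [0,0,0]
  jaw: [0.4,0.4,0.4,0.4,0.4,0.4,0.4,0.4,0.4]

```text
time_s: 21.75
tool_pos: [0.4614, -0.2204, 0.1931]
tool_rot: [179.9, 0.1, 89.9]
force: [0.3, 0.4, -1.2]
grip_width: 0.0405
grasp_force: 15.0
```

Call:
send_rows:
  xyz:
    - [0,0,0]
    - [0,0,0]
    - [0,0,0]
    - [0,0,0]
    - [0,0,-0.01]
    - [0,0,-0.03]
    - [0,0,-0.03]
    - [0,0,-0.03]
    - [0,0,-0.03]
    - [0,0,-0.03]
    - [0,0,0]
    - [0,0,0]
  rotation:
    - [0,0,0]
    - [0,0,0]
    - [0,0,0]
    - [0,0,0]
    - [0,0,0]
    - [0,0,0]
    - [0,0,0]
    - [0,0,0]
    - [0,0,0]
    - [0,0,0]
    - [0,0,0]
    - [0,0,0]
  jaw: [0.65,0.65,0.65,0.65,0.65,0.65,0.65,0.65,0.65,0.65,0.65,0.65]

```text
time_s: 22.95
tool_pos: [0.4611, -0.2201, 0.3532]
tool_rot: [179.9, 0.1, 89.9]
force: [-0.4, -0.4, 0.1]
grip_width: 0.057
grasp_force: 0.0
```

Run:
```python
from h import *
D=snap('side','pics/side6.png')['image'];S=snap('scene','pics/scene6.png')['image']
cv2.imwrite('pics/c6.png',np.hstack([cv2.resize(S[160:280,130:230],(400,480),interpolation=cv2.INTER_CUBIC),cv2.resize(D[140:240,240:340],(400,480),interpolation=cv2.INTER_CUBIC)]))
print(env.get_obs()['tool_pos'])
```

```text
[ 0.46056584 -0.22002138  0.35146192]
```

View pics/c6.png

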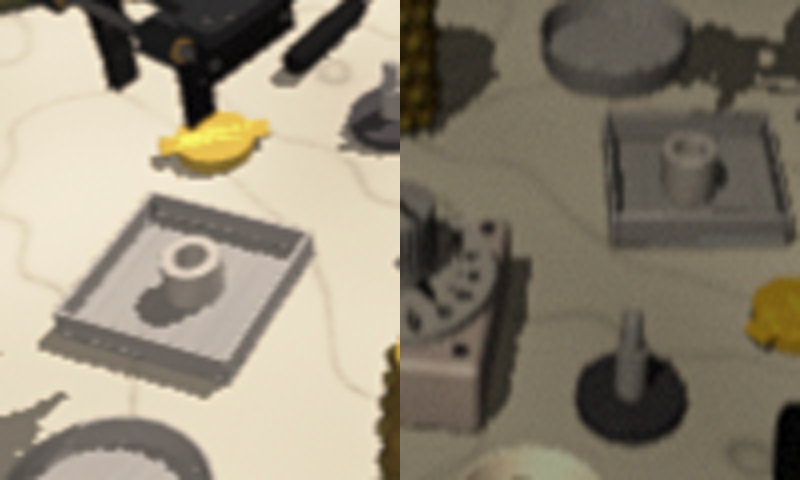

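The bushing stands upright near the middle of the square tray, at (190,270) in the left half and (690,165) in the right half. The gripper is clear of everything.

```bash
python3 -c "
from cell import env
print(env.sign_off())"
```

```text
the job is handed in; nothing more can be done
None
```

The coaster bushing went all the way down to the gauge's foot, so I turned the collar from 5 to 6 and then stood the bushing upright in the square tray; the spare was left alone, and the job was handed in at about 23 s.

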